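Cover the wide sample cup

TASK

The wide sample cup beside the powder tester has to be closed against dust: pick up the larger of the two loose steel covers by its knob and set it gently onto the wide cup, centred, so that it sits level on the rim with its boss inside the mouth. Do not drop it on from above; leave the wide cup standing where it is, and leave the narrow cup and the small cover undisturbed.

Things in the scene. Friction and masses are not known exactly. Their poses are not given: they have to be found in the camera images.
- cover_knob (a point): Larger steel cover, about 300 g, lying knob up: disc 92 mm across, 5 thick; under it a boss 54 mm across (46 at its foot), 9 high, on which it rests; on top an upright round knob 22 mm across, 46 high; 60 mm high in all. Point: middle of the knob on the axis, 37 mm above the underside, 28 above the disc's underside, 23 above its upper face. z up; yaw immaterial. Grip the knob from above, tips clear of the disc.
- cup_rim (a point): Wide cup, bare metal, about 500 g, loose, empty, standing open on the table: 80 mm outside diameter, mouth 72 mm, wall 4 mm, 60 mm high. Point: centre of the mouth at rim height; z up. When the larger cover is seated, its knob point is 28 mm above this point.
- small_cover_knob (a point): Small steel cover of the same form, not wanted, lying on the table: disc 62 mm across, boss 32 mm, knob 18 mm across and 42 high, 56 mm high in all. Point: middle of its knob, 35 mm above its underside. Leave alone.
- narrow_cup_rim (a point): Narrow, taller cup of the same metal, not wanted, standing upright on the table: 52 mm outside diameter, 85 mm high. This point is the centre of its mouth at the rim. Leave alone.
Things that resemble listed ones, but are neither listed nor needed, are in the scene too. What is shaped like the part that bears cover_knob but blue or turquoise is not meant. What is shaped like the part that bears cup_rim but purple is not meant.

How it is judged:
At the end, for the whole second after the job is handed in: The larger cover sits on the wide cup within 12 mm of its axis, knob point 23 to 33 mm above the rim, level within 6.5 degrees; the cup stands upright (5 degrees) on the table within 50 mm of its start; small cover and narrow cup within 40 mm of theirs (horizontal distance between cover_knob and cup_rim below 0.012 m and z of cover_knob in the frame of cup_rim between 0.023 and 0.033 m and angle between cover_knob's own z axis and vertical below 0.12 rad and angle between cup_rim's own z axis and vertical below 0.09 rad and height (world z) of cup_rim below 0.066 m and distance of cup_rim from where it was at the start of the episode below 0.05 m and distance of each of small_cover_knob, narrow_cup_rim from where it was at the start of the episode below 0.04 m); the robot touches nothing.
It fails at once if the larger cover is let go more than 20 mm above its seat over the wide cup (dropped) (contact force between the fingers and cover below 0.05 N and horizontal distance between cover_knob and cup_rim below 0.06 m and z of cover_knob in the frame of cup_rim above 0.05 m).
It fails at once if the wide cup is tipped more than 25 degrees (angle between cup_rim's own z axis and vertical above 0.44 rad).
It fails at once if the narrow cup is knocked over or moved more than 40 mm (angle between narrow_cup_rim's own z axis and vertical above 0.44 rad or distance of narrow_cup_rim from where it was at the start of the episode above 0.04 m).
It fails at once if the small cover is moved more than 40 mm (distance of small_cover_knob from where it was at the start of the episode above 0.04 m).
It also fails if it takes over 38 s, if anything falls off the work surface, if the arm or the gripper's body presses on something with over 40 N, if the wrist force passes 120 N, or if a joint passes its speed limit or range.

ROBOT

A 7-joint arm with a two-finger parallel gripper is mounted at the origin on the work surface. World frame = base frame: x ahead of the robot, y to its left, z up, the work surface at z = 0. Lengths are in m, angles in rad, forces in N, time in s.
With the tool pointing down it reaches from about 0.375 to 0.925 m from the base axis. Payload 3.1 kg.
Tool frame: the origin (TCP) lies on the centre line of the jaws, within the pads' length; the fingertips stand 14 mm ahead of it and the grasp point (between the pads) lies 5 mm behind it; x points along the fingers, y is the direction in which the jaws open and shut, and the axes are right-handed (so a half turn about x gives the same grasp; the last joint's range is limited). The gripper opens to 85 mm and grips with 20 to 120 N. Pads are 22 mm wide; open, the fingers measure 114 mm over their backs; the gripper's body (76 mm by 85 mm) begins 54 mm behind the grasp point. The pads swing forward as they close: fully open they stand 13 mm farther back than shut.
Start: joints at [-1.32, 0.383, 0.044, 1.598, -0.018, 1.161, -0.05], TCP at [0.222, 0.611, 0.245] pointing down, gripper open.
Joint ranges: [-2.61, 2.61], [-0.41, 2.15], [-1.48, 1.57], [0, 2.5], [-1.57, 4.71], [0.05, 1.97], [-2.85, 2.85]. Speed limits (rad/s): [2.79, 2.79, 3.14, 3.14, 3.14, 3.14, 3.14].

INTERFACE

Orientations are given as a unit quaternion [x, y, z, w].
In Python, from workcell import bot gives the robot as it stands. Calls block until the motion is done:
- bot.move_pose(position, orientation): joint-space move of the TCP to a pose.
- bot.movel(position, attitude=None, vel=0.15, contact_N=None): straight line of the TCP; attitude=None keeps the orientation; vel is the mean speed in m/s. With contact_N (N) it stops when the force on the tool has changed by that much, and returns True; else False.
- bot.move_joints(angles): joint-space move.
- bot.set_gripper(opening, f_grip=None): finger opening in m; f_grip is the grip in N (None keeps the last); returns when the fingers have stopped.
- bot.dwell(seconds).
- bot.solve_ik(position, orientation): joint angles nearest the present ones, or None.
- bot.read_camera(name): name is "side" or "top"; returns (picture, depth): 420x560x3 uint8, red, green, blue; 420x560 float32, m along the optical axis (not along the pixel's ray), 0 where there is no reading.
- bot.camera_params(name): a dict with "fx", "fy", "cx", "cy" (pixels), "position" and "rotation" of the camera in the world. Camera axes: x right, y up, looking along -z (the intrinsics and any distortion apply to the point x, -y, -z); pixel columns grow to the right and rows downward; lengths in m; the calibration is good to about 2 mm. A picture is of the moment at which its call begins. camera_params takes no time and is no camera call.
A pose or a line that the arm cannot do raises bot.Unreachable and nothing moves.
- bot.finish_job(): hands the job in, once; it reports no verdict.
Readings, each from a call of its own:
- bot.current_time(): time.
- bot.current_joint_pos(): joint angles.
- bot.current_joint_vel(): joint speeds.
- bot.current_effort(): joint torques, N m.
- bot.current_position(): TCP position.
- bot.current_ee_rot(): TCP orientation.
- bot.current_force(): force on the tool from outside, world axes, zero at the start.
- bot.current_ft_torque(): the same for the moment, N m.
- bot.current_grip_width(): finger opening in m.
Only numpy, scipy, OpenCV 4.12 (cv2) and the standard library are available. Lean on these libraries where they do the work, as an engineer would, in place of code of your own. Each camera call takes 0.05 s, during which the arm holds its last target. There are 200 camera calls.

## Working session

There is one attempt and no reset: what is moved stays moved. The work goes in short steps, each a Python script; the robot and the scene stay as the last script left them, time stands still between calls to the robot, and variables do not carry over. Pictures are saved under pics/ and viewed, about 8 in all and at most 12, crops included, and the job is handed in when it is done.

```bash
mkdir -p pics
cat > h.py <<'E'
import numpy as np, cv2
from workcell import bot
def world(cam,D,u,v):
    p=bot.camera_params(cam); d=D[v,u]
    q=np.array([(u-p['cx'])/p['fx'],-(v-p['cy'])/p['fy'],-np.ones_like(u,float)])*d
    return (np.array(p['rotation'])@q).T+np.array(p['position'])
def cloud(cam):
    I,D=bot.read_camera(cam); v,u=np.mgrid[:420,:560]; 
    return I,D,world(cam,D,u.ravel(),v.ravel()).reshape(420,560,3)
E
python3 - <<'E'
from h import *
for c in('top','side'):
    I,D,W=cloud(c); np.savez(c+'.npz',I=I,D=D,W=W); p=bot.camera_params(c); print(p)
    cv2.imwrite(f'pics/{c}1.png',I[...,::-1])
E
```

```text
Traceback (most recent call last):
  File "h.py", line 9, in cloud
    return I,D,world(cam,D,u.ravel(),v.ravel()).reshape(420,560,3)
               ~~~~~^^^^^^^^^^^^^^^^^^^^^^^^^^^
  File "h.py", line 6, in world
    return (np.array(p['rotation'])@q).T+np.array(p['position'])
            ~~~~~~~~~~~~~~~~~~~~~~~^~
ValueError: matmul: Input operand 1 has a mismatch in its core dimension 0, with gufunc signature (n?,k),(k,m?)->(n?,m?) (size 3 is different from 4)
```

```bash
sed -i "s/(np.array(p\['rotation'\])@q)/(Rotation.from_quat(p['rotation']).as_matrix()@q)/; 1a from scipy.spatial.transform import Rotation" h.py
python3 - <<'E'
from h import *
for c in('top','side'):
    I,D,W=cloud(c); np.savez(c+'.npz',I=I,D=D,W=W); p=bot.camera_params(c); print(p)
    cv2.imwrite(f'pics/{c}1.png',I[...,::-1])
E
```

```text
{'fx': 443.86710429948215, 'fy': 443.86710429948215, 'cx': 278.78555762307644, 'cy': 205.62816766810622, 'position': array([ 0.41493506, -0.04965568,  0.95471263]), 'rotation': array([ 0.02420748, -0.03027226, -0.70286194,  0.71026944])}
{'fx': 427.8188121772187, 'fy': 427.8188121772187, 'cx': 273.6393390435357, 'cy': 218.12490766526395, 'position': array([ 0.30292282, -0.53338147,  0.73611824]), 'rotation': array([ 0.32897504, -0.06319653, -0.18755584,  0.92336581])}
```

View pics/top1.png

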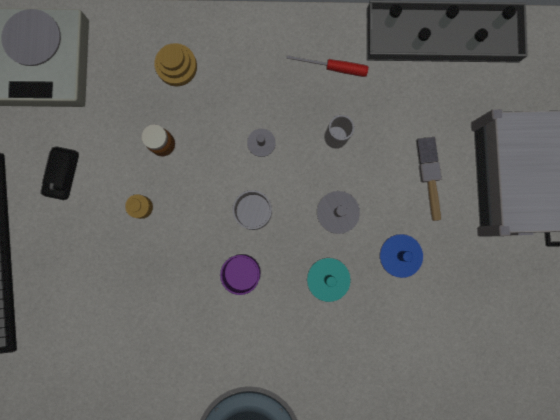

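View pics/side1.png

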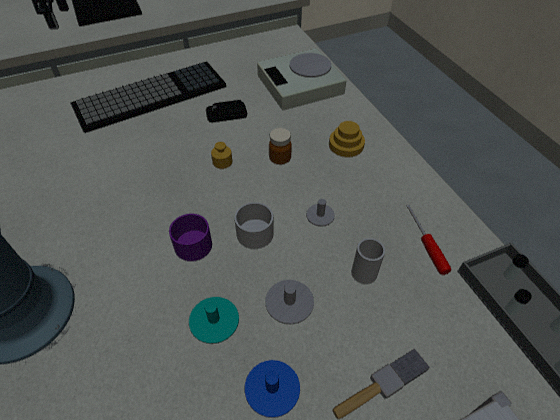

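The top view shows the steel large cover at (338,212) with its knob near (341,211), and the wide cup at (254,211). The small cover is at (261,142) and the narrow cup at (340,132). The purple cup and the teal and blue covers are decoys. The side view has the cover at (290,300) and the cup at (255,225).

Run:
```python
from h import *
from scipy.optimize import least_squares
def circ(P):
    f=lambda s:np.hypot(P[:,0]-s[0],P[:,1]-s[1])-s[2]
    r=least_squares(f,[*np.median(P[:,:2],0),.03],loss='soft_l1',f_scale=.002); return r.x.round(4)
S={'cover':{'top':(338,212),'side':(290,300)},'cup':{'top':(254,211),'side':(255,225)},'small':{'top':(261,142),'side':(320,213)},'narrow':{'top':(340,132),'side':(367,262)}}
for c in('top','side'):
    z=np.load(c+'.npz'); W=z['W'];D=z['D']
    tab=W[300:400,100:180] if c=='top' else W[120:200,80:160]
    print(c,'missing',(D==0).mean().round(3),'table z',np.median(tab[...,2]).round(4),tab[...,2].std().round(4))
    for n,s in S.items():
        u,v=s[c]; r=34; P=W[v-r:v+r,u-r:u+r].reshape(-1,3); P=P[D[v-r:v+r,u-r:u+r].ravel()>0]
        m=lambda a,b:P[(P[:,2]>a)&(P[:,2]<b)]
        if n in('cover','small'):
            k=m(.035,.075); d=m(.009,.021); print(n,'knob n',len(k),'med',np.median(k,0).round(4),'max z',np.percentile(k[:,2],90).round(4),'disc n',len(d),'mid',((d.max(0)+d.min(0))/2).round(4),'ext',np.ptp(d,0).round(4),'discz',np.median(d[:,2]).round(4), 'mean',d.mean(0).round(4))
        else:
            h=.06 if n=='cup' else .085
            k=m(h-.006,h+.008); print(n,'rim n',len(k),circ(k),'mid',((k.max(0)+k.min(0))/2).round(4),'ext',np.ptp(k,0).round(4))
I=np.load('top.npz')['I'][100:260,200:400]
cv2.imwrite('pics/crop.png',cv2.resize(cv2.convertScaleAbs(I[...,::-1],alpha=1.8),None,fx=4,fy=4)[:600])
```

```text
top missing 0.004 table z -0.0006 0.0453
cover knob n 100 med [ 0.4748 -0.1814  0.0581] max z 0.0606 disc n 1314 mid [ 0.4758 -0.1836  0.0142] ext [0.09   0.09   0.0103] discz 0.0128 mean [ 0.4755 -0.1826  0.0129]
cup rim n 239 [ 0.4763 -0.002   0.0377] mid [ 0.4769 -0.0019  0.0586] ext [0.0774 0.079  0.0089]
small knob n 74 med [ 0.6233 -0.017   0.0542] max z 0.0563 disc n 543 mid [ 0.6248 -0.0166  0.0147] ext [0.0622 0.0583 0.0115] discz 0.013 mean [ 0.6234 -0.0169  0.0131]
narrow rim n 168 [ 0.6409 -0.179   0.0238] mid [ 0.6408 -0.1788  0.0836] ext [0.0505 0.0502 0.0089]
side missing 0.004 table z -0.0003 0.0495
cover knob n 177 med [ 0.4736 -0.1904  0.0584] max z 0.0612 disc n 1486 mid [ 0.4757 -0.186   0.0149] ext [0.0914 0.0924 0.0117] discz 0.0143 mean [ 0.4735 -0.1899  0.0143]
cup rim n 289 [ 0.4751 -0.0056  0.0378] mid [ 0.4756 -0.0045  0.0588] ext [0.0784 0.0801 0.0095]
small knob n 95 med [ 0.6213 -0.0241  0.0529] max z 0.0571 disc n 420 mid [ 0.6233 -0.0201  0.0151] ext [0.061  0.0607 0.0116] discz 0.0144 mean [ 0.621  -0.0244  0.0144]
narrow rim n 235 [ 0.6399 -0.1827  0.0237] mid [ 0.6402 -0.1827  0.0834] ext [0.052  0.0518 0.0087]
```

View pics/crop.png

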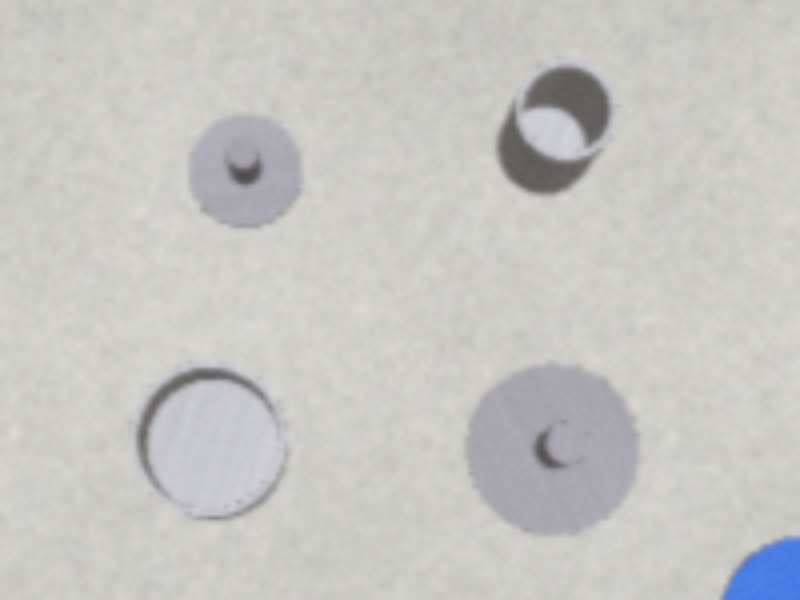

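The two cameras agree on the cover-to-cup offset, about (0, 0.181), and differ by 3 mm in absolute y. I'll use the mean: cover (0.4755, -0.184), cup (0.4755, -0.0035). The heights of 0.06 and 0.014 and the diameters of 91 and 79 mm match the sizes given.

Run:
```python
from h import *
best=None
for s in(1,-1):
    M=np.array([[0,0,-1],[0,s,0],[s,0,0]],float).T
    q=Rotation.from_matrix(M).as_quat()
    j=bot.solve_ik([.4755,-.184,.17],q); j2=bot.solve_ik([.4755,-.0035,.17],q)
    print(s,j,j2)
    if j is not None and j2 is not None:
        d=np.abs(np.array(j)-bot.current_joint_pos()).max()+abs(j[6])
        if best is None or d<best[0]: best=(d,q)
q=best[1]; np.save('q.npy',q)
bot.move_pose([.4755,-.184,.17],q)
bot.movel([.4755,-.184,.075],vel=.12)
print(bot.movel([.4755,-.184,.036],vel=.05,contact_N=5),bot.current_position(),bot.current_force())
bot.set_gripper(0.0,50); print(bot.current_grip_width(),bot.current_position(),bot.current_force())
bot.movel([.4755,-.184,.06],vel=.08); print(bot.current_force(),bot.current_grip_width())
bot.movel([.4755,-.184,.17],vel=.15); print(bot.current_force(),bot.current_ft_torque(),bot.current_grip_width(),bot.current_time())
for c in('top','side'):
    I,D,W=cloud(c); np.savez(c+'2.npz',I=I,D=D,W=W); cv2.imwrite(f'pics/{c}2.png',I[...,::-1])
```

```text
1 [-0.54886833  0.30695218  0.96580587  2.03540673 -0.31023892  0.95112717
  2.14923849] [-0.69679497  0.15847394  0.66987285  2.10353436 -0.12374082  0.91713826
  1.61323462]
-1 [-0.48327417  0.28129233  0.88201165  2.03341934 -0.2678234   0.94387969
 -1.0321875 ] [-0.86184323  0.1818831   0.85743942  2.10898343 -0.17276482  0.92007844
 -1.47812347]
False [ 0.47568316 -0.18417603  0.03611355] [-0.13335399 -0.42230388  0.84542862]
0.02107098404469337 [ 0.47568706 -0.18436293  0.03623471] [-0.79701046 -0.75198613  0.44571763]
[-0.30291266 -0.24386707 -4.02592535] 0.02100681814269827
[ 0.22688858  0.6965183  -4.36315094] [ 0.00368549  0.00427764 -0.01450715] 0.020822625056117726 6.9083
```

View pics/side2.png

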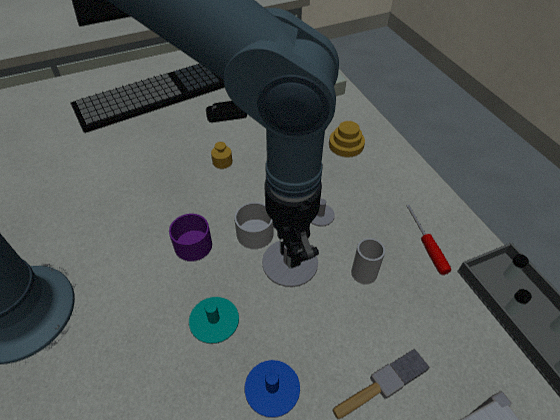

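The cover is held, with its disc at about (290,262), and looks level. The grip width is 21 mm. I'll measure its tilt and offset, move over the cup, and check again.

```bash
cat > disc.py <<'E'
from h import *
def disc(cam,W,c,zt):
    "disc points near centre c, top height about zt"
    P=W.reshape(-1,3); P=P[(np.hypot(P[:,0]-c[0],P[:,1]-c[1])<.056)&(abs(P[:,2]-zt)<.010)]
    A=np.c_[P[:,:2],np.ones(len(P))]; k=np.ones(len(P),bool)
    for _ in range(4):
        s=np.linalg.lstsq(A[k],P[k,2],rcond=None)[0]; k=abs(A@s-P[:,2])<.004
    P=P[k]; (x,y),r=cv2.minEnclosingCircle((P[:,:2]*1000).astype(np.float32))
    print(cam,'n',len(P),'slope',s[:2].round(3),'centre',round(x,1),round(y,1),'r',round(r,1),'z',P[:,2].mean().round(4))
E
python3 - <<'E'
from disc import *
for c in('top','side'):
    W=np.load(c+'2.npz')['W']; disc(c,W,(.4755,-.184),.148)
bot.movel([.4755,-.0035,.17],vel=.15)
bot.movel([.4755,-.0035,.135],vel=.1)
print(bot.current_position(),bot.current_force(),bot.current_grip_width(),bot.current_time())
for c in('top','side'):
    I,D,W=cloud(c); cv2.imwrite(f'pics/{c}3.png',I[...,::-1]); disc(c,W,(.4755,-.0035),.113)
    if c=='side': cv2.imwrite('pics/side3c.png',cv2.resize(I[120:300,150:390,::-1],None,fx=3,fy=3))
E
```

```text
top n 316 slope [-0.003  0.004] centre 477.3 -167.5 r 42.3 z 0.1456
side n 1378 slope [-0.003  0.   ] centre 473.6 -184.8 r 46.3 z 0.1468
[ 0.4753869  -0.00414698  0.13482734] [-0.72320983  0.57289928 -4.45012763] 0.02068721337578725 8.8583
top n 64 slope [-0.    -0.041] centre 451.5 -36.4 r 17.1 z 0.1119
side n 991 slope [0.003 0.002] centre 474.8 -5.0 r 46.6 z 0.1132
```

View pics/side3c.png

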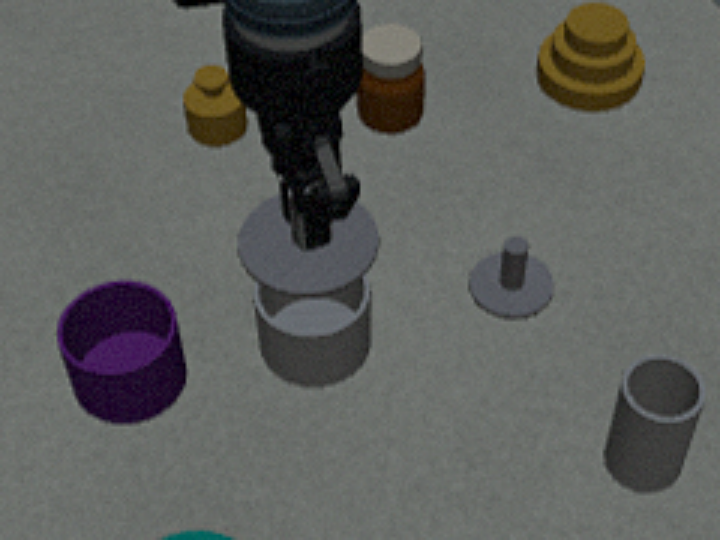

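The disc sits over the cup and is level. In the side camera the disc centre is (474.8, -5.0) and the rim is (475, -5.1). I expect it to seat at TCP z ≈ 0.087. Lowering with a contact stop.

Run:
```python
from disc import *
p=bot.current_position(); x,y=.4757,-.0036
bot.movel([x,y,.097],vel=.08)
print(bot.movel([x,y,.083],vel=.015,contact_N=3),bot.current_position(),bot.current_force(),bot.current_time())
I,D,W=cloud('side'); disc('side',W,(.4755,-.004),.065)
cv2.imwrite('pics/side4c.png',cv2.resize(I[120:300,150:390,::-1],None,fx=3,fy=3))
```

```text
True [ 0.47559605 -0.0035736   0.08714892] [-0.64035388  0.14558788  4.72664158] 10.25
side n 916 slope [0.003 0.005] centre 475.3 -5.2 r 46.4 z 0.0651
```

View pics/side4c.png

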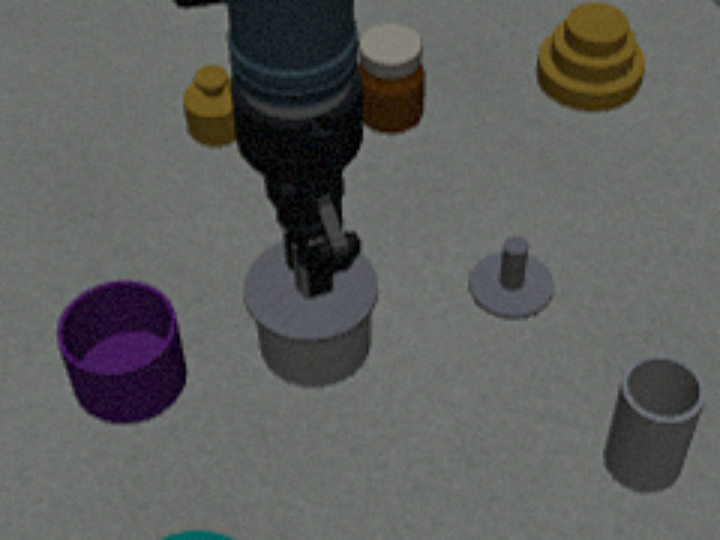

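It made contact at the predicted height of 0.0871. The disc is level at z 0.065 and seated on the cup. Releasing and backing off.

Run:
```python
from disc import *
bot.set_gripper(.05); x,y,z=bot.current_position()
bot.movel([x,y,.13],vel=.06); bot.movel([x,y,.24],vel=.15)
bot.move_joints([-1.32,0.383,0.044,1.598,-0.018,1.161,-0.05]); bot.dwell(.3)
print(bot.current_position(),bot.current_force(),bot.current_time())
for c in('top','side'):
    I,D,W=cloud(c); disc(c,W,(.4755,-.004),.065)
    P=W.reshape(-1,3); k=P[(np.hypot(P[:,0]-.4755,P[:,1]+.004)<.03)&(P[:,2]>.085)]; print('knob',np.median(k,0).round(4),np.percentile(k[:,2],90).round(4))
    cv2.imwrite(f'pics/{c}5.png',I[...,::-1])
```

```text
[0.22254235 0.61068837 0.24532572] [-0.50637857  0.01916895 -0.09089011] 15.125
top n 1487 slope [ 0.    -0.001] centre 476.2 -1.9 r 46.0 z 0.0641
knob [ 0.4752 -0.0019  0.1096] 0.1114
side n 1063 slope [0.003 0.001] centre 475.4 -5.2 r 46.6 z 0.065
knob [ 0.4733 -0.0109  0.1077] 0.1118
```

View pics/side5.png

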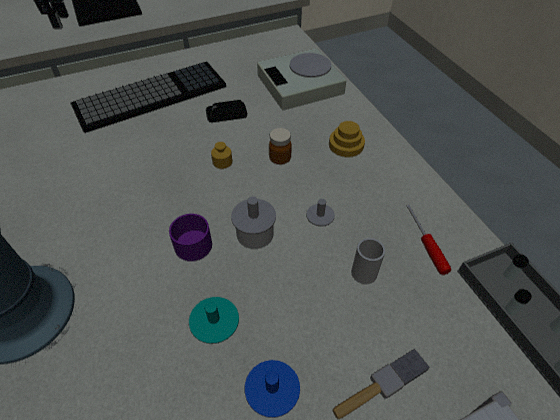

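The cover sits level on the wide cup at (254,222), and everything else is where it was. Handing in.

```bash
python3 -c "
from workcell import bot
bot.finish_job(); print(bot.current_time())"
```

```text
the job is handed in; nothing more can be done
the job is handed in; nothing more can be done
```

I gripped the larger steel cover by its knob and lowered it onto the wide cup until it touched. I released it there, moved the arm back to its start pose and handed the job in; the robot's clock read about 15 s at the last check.

- **Centring:** in each camera the disc centre is within about 1 mm of where the rim centre was measured at the start. The rim is hidden under the cover, so its position after placing was not measured.
- **Height and level:** the disc's upper face is at 0.064–0.065 m, as expected when seated. Its slope is below 0.005 rad.
- **Other objects:** by eye in the final side picture, the wide cup, narrow cup and small cover are where they were.
- **Disagreements:** the two cameras differ by about 3 mm in absolute y, though they agree on relative positions. The side camera's raw knob median is several mm off in y, because it sees only the near face of the knob. The top camera could not check the disc over the cup while the arm hid it.

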